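# Unload the ball track and re-key its interlock

## Robot

A 6-joint arm with a two-finger parallel gripper is mounted at the origin on the work surface. World frame = base frame: x ahead of the robot, y to its left, z up, the work surface at z = 0. Lengths are in m, angles in degrees, forces in N, time in s.
With the tool pointing down it reaches from about 0.325 to 0.775 m from the base axis. Payload 5.5 kg.
Tool frame: the origin (TCP) lies at the centre of the arm's flange, where the gripper is bolted on; the fingertips stand 182 mm ahead of it and the grasp point (between the pads) lies 163 mm ahead of it; z points along the fingers, y is the line along which they close (so a half turn about z gives the same grasp; the last joint's range is limited). The gripper opens to 88 mm and grips with 3 to 60 N. Pads are 20 mm wide; open, the fingers measure 115 mm over their backs; the gripper's body (75 mm by 178 mm) begins 61 mm behind the grasp point.
Start: joints at [-78.936, 5.22, 70.514, -0, 104.267, -3.249], TCP at [0.148, -0.581, 0.405] pointing down, gripper open.
Joint ranges: [-164.24, 164.24], [-49.07, 125.15], [9.68, 141.18], [-86.29, 266.29], [3.28, 154.24], [-151.56, 151.56]. Speed limits (degrees/s): [147.25, 147.25, 172.46, 180, 180, 180].

## Interface

Orientations are given as [roll, pitch, yaw] about the fixed x, y, z axes, in that order (R = Rz(yaw) Ry(pitch) Rx(roll)).
In Python, from station import r gives the robot as it stands. The module is installed in compiled form; this text tells all that it offers. Calls block until the motion is done:
- r.reach(position, orientation): joint-space move of the TCP to a pose.
- r.servo_line(position, rotation=None, speed=0.15): straight line of the TCP; rotation=None keeps the orientation; speed is the mean speed in m/s.
- r.move_joints(angles): joint-space move.
- r.let_go() and r.grab(squeeze=None): open the fingers fully, or close them until they stop; squeeze is the grip in N (None keeps the last).
- r.wait(seconds).
- r.inverse_kinematics(position, orientation): joint angles nearest the present ones, or None.
- r.sense(): the state.
- r.snapshot(name): name is "side" or "top"; returns a dict with "frame" (420x560x3 uint8, red, green, blue), "fx", "fy", "cx", "cy" (pixels), "R" (3x3) and "t" (3): a world point X has camera coordinates R X + t. Camera axes: x right, y down, z forward; pixel columns grow to the right and rows downward; lengths in m; the calibration is good to about 2 mm. A picture is of the moment at which its call begins. There is no depth.
A pose or a line that the arm cannot do raises r.IKError and nothing moves.
- r.hand_in(): hands the job in; it is judged then, once.
The state is a dict: "clock": time; "joints": joint angles; "joint_vel": joint speeds; "joint_torque": joint torques, N m; "tcp_pos": TCP position; "orientation": TCP orientation; "contact_force": force on the tool from outside, world axes, zero at the start; "torque": the same for the moment, N m; "opening": finger opening in m; "gripper_force": force on a finger pad.
Only numpy, scipy, OpenCV 4.12 (cv2) and the standard library are available. Lean on these libraries where they do the work, as an engineer would, in place of code of your own. Each camera call takes 0.05 s, during which the arm holds its last target. There are 200 camera calls.

## Task

A dark wooden ball has stopped in the curved feed track of the carver's ball polisher. Push it along under the metal lips into the open green exit recess at the far end of the bend, lift it out there and set it down gently on the round drying stand. Then take the red interlock key from its wooden parking block and push its tongue straight down into the slot of the yellow switch until it is fully home, so that the machine can run again, and leave the carvings and the can where they are.

Things in the scene. Friction and masses are not known exactly. Their poses are not given: they have to be found in the camera images.
- track: Wooden feed track fixed on a base about 270 x 305 mm, 80 mm high. Origin on the table at the centre of the bend, z up. In its frame the path's centreline runs in +x along y = -100 mm from x = -115 to 0, then turns left on a 100 mm radius about the origin through 135 degrees (from polar angle -90 to +45), then goes straight into the exit recess. Channel: see bend_start.
- bend_start (a point): On the centreline of the path floor where the bend starts, 14 mm above the table; axes as the track's, x along the path. Channel 72 mm wide between walls that rise to 44 mm above the table. Aluminium lips (74 to 80 mm) overhang both sides and leave a 50 mm slot over the centreline: open for a pusher from above, too narrow for the ball. The closed end has only a low sill (24 mm).
- exit (a point): Where the ball's centre is when it lies in the exit recess: 39 mm above the table, at (45, 96) mm in the track's frame. The recess has a green floor 6 mm above the table, 48 mm wide and 60 mm long, from a step down of 8 mm to the end stop (46 mm high); no lips or side walls, only edges level with the path floor. The path enters it along 135 degrees from the track's x. The ball drops in and stays.
- ball_center (a point): Centre of the dark, waxed wooden ball, 66 mm in diameter, about 105 g, loose. It starts at rest on the straight part of the path; ball and track are waxed and slippery against each other. Its axes turn as it rolls and mean nothing.
- ball: The same ball; this origin is a point on its surface that turns as it rolls: use ball_center.
- seat (a point): Where the ball's centre is when it rests on the drying stand, about 55 mm above the table. The stand is a fixed light wooden ring, 84 mm outside, 44 mm inside diameter and 30 mm high, standing on the table; the ball rests on the inner edge of its top.
- key_grip (a point): Centre of the handle of the loose red interlock key, 70 g: upright flat handle 14 mm thick (x), 46 mm wide (y), 50 mm tall (z); below it, centred, a steel tongue 5 mm thick (x), 24 mm wide (y), 33 mm long. The handle's underside (shoulder) is 25 mm below this point. It starts upright, tongue loosely in the parking block (60 x 80 mm, 42 mm high), shoulder on the block's top.
- slot (a point): Centre of the slot mouth on top of the fixed yellow switch, 50 mm (x) by 64 mm (y) by 55 mm high; this point is 55 mm above the table. The slot goes straight down 40 mm, 9 mm wide (x) and 28 mm long (y), with a 2.5 mm chamfer. Fully home, the key's shoulder rests on the switch, key_grip 25 mm above this point; either way round is right. Nothing latches.
- tree: Bystander: carved wooden fir tree, 72 mm in diameter, 127 mm tall. Origin at the centre of its underside.
- star: Bystander: six-pointed wooden star lying flat, 150 mm across, 40 mm thick. Origin at the centre of its underside.
- oil_can: Bystander: metal can, 68 mm in diameter, 95 mm tall. Origin at the centre of its underside.
Not all that is in view belongs to the job. Leave any orange look-alike of the ball alone. Of the things that look like the part that bears slot, take the one that is farthest to the robot's right at the start.

How it is judged:
By the outcome, as a careful person would: the job done as asked, in the order asked, and still so for the second after the job is handed in, with the robot touching nothing.
It also fails if it takes over 72 s, if anything falls off the work surface, if the arm or the gripper's body presses on something with over 40 N, if the wrist force passes 120 N, or if a joint passes its speed limit or range.

## Working session

There is one attempt and no reset: what is moved stays moved. The work goes in short steps, each a Python script; the robot and the scene stay as the last script left them, time stands still between calls to the robot, and variables do not carry over. Pictures are saved under pics/ and viewed, at most 10 in all, crops included, and the job is handed in when it is done.

```bash
mkdir -p pics; cat > h.py <<'E'
from station import r
import numpy as np, cv2, pickle
def snap(n,f):
    s=r.snapshot(n); cv2.imwrite(f'pics/{f}.png',s['frame'][:,:,::-1]); pickle.dump(s,open(f'pics/{f}.pkl','wb')); return s
def ld(f): return pickle.load(open(f'pics/{f}.pkl','rb'))
def ray(s,px,z):
    R=np.array(s['R']);t=np.array(s['t']);c=-R.T@t
    d=R.T@np.array([(px[0]-s['cx'])/s['fx'],(px[1]-s['cy'])/s['fy'],1])
    return c+d*(z-c[2])/d[2]
def proj(s,X):
    c=np.array(s['R'])@np.array(X)+np.array(s['t']); return np.array([s['fx']*c[0]/c[2]+s['cx'],s['fy']*c[1]/c[2]+s['cy']])
E
python3 - <<'E'
from h import *
for n in('top','side'):
    s=snap(n,n+'0'); R=np.array(s['R']); print(n,-R.T@np.array(s['t']),R.round(2).tolist(),s['fx'])
a=[cv2.imread(f'pics/{n}0.png') for n in('top','side')]
print(r.sense())
E
```

```text
top [0.32191921 0.03344331 1.50868258] [[-0.0, -1.0, 0.02], [-0.99, 0.0, -0.16], [0.16, -0.02, -0.99]] 546.5927153256596
side [ 0.25167619 -0.76792091  0.57999451] [[0.94, -0.34, 0.02], [-0.15, -0.48, -0.86], [0.31, 0.81, -0.5]] 384.940621082051
{'clock': 0.1, 'joints': array([-7.89368113e+01,  5.26031811e+00,  7.05731674e+01,  5.74673249e-04,
        1.04266677e+02, -3.24853803e+00]), 'joint_vel': array([-0.00433396, -0.04561702, -0.01351415,  0.04874476,  0.02864703,
        0.02518032]), 'joint_torque': array([ 2.32426202e-03, -4.47858524e+01, -4.07569957e+01,  7.01569766e-02,
        2.84572772e-02, -1.23942605e-04]), 'tcp_pos': array([ 0.14833161, -0.58144019,  0.40362161]), 'orientation': array([-1.79900030e+02, -6.23225963e-03,  1.43118624e+01]), 'contact_force': array([ 0.610874  , -0.36671287,  0.02639728]), 'torque': array([-0.00289086, -0.00418505, -0.00132736]), 'gripper_force': 0.0, 'opening': 0.08788626843275388}
```

View pics/top0.png

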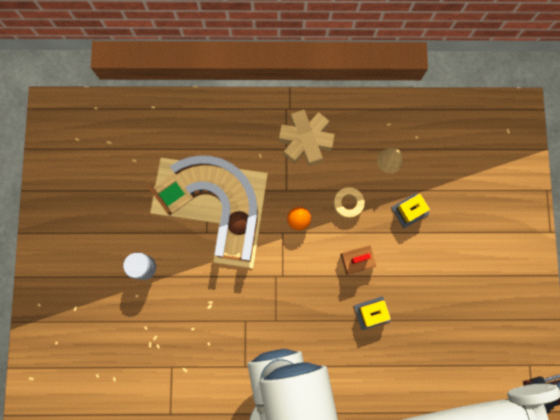

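View pics/side0.png

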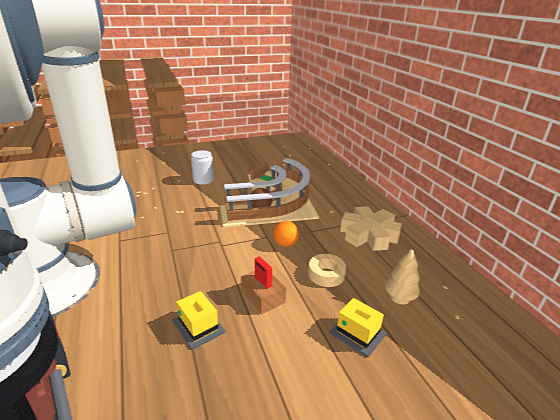

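The top view shows the track at (150–268, 158–268) with the dark ball at (238,223). The stand is at (349,202), the key at (361,258), and the switches at (412,209) and (375,313). The rightmost switch is the one at (412,209). I'll enlarge this region to measure it.

```bash
python3 - <<'E'
from h import *
a=cv2.imread('pics/top0.png')
c1=cv2.resize(a[150:275,145:275],None,fx=4.6,fy=4.6,interpolation=cv2.INTER_CUBIC) #598x575
cv2.imwrite('pics/c1.png',c1)
c2=cv2.resize(a[180:280,325:435],None,fx=6,fy=6,interpolation=cv2.INTER_CUBIC)
cv2.imwrite('pics/c2.png',c2)
s=ld('top0')
print('ball',ray(s,(238,223),.047),'seat',ray(s,(349,202),.03),'key',ray(s,(361,258),.092))
hsv=cv2.cvtColor(a,cv2.COLOR_BGR2HSV)
def blobs(lo,hi,z,m=20):
    M=cv2.inRange(hsv,lo,hi);n,l,st,ce=cv2.connectedComponentsWithStats(M)
    for i in range(1,n):
        if st[i,4]>m:
            p=np.argwhere(l==i)[:,::-1].astype(np.float32)
            rc=cv2.minAreaRect(p);w=[ray(s,q,z)[:2] for q in cv2.boxPoints(rc)]
            print(st[i],rc,ray(s,rc[0],z).round(4),'edges',[(np.linalg.norm(w[k+1]-w[k]).round(4),np.degrees(np.arctan2(*(w[k+1]-w[k])[::-1])).round(1)) for k in(0,1)])
print('yellow');blobs((24,150,100),(35,255,255),.055)
print('red');blobs((0,200,120),(4,255,255),.092)
print('green');blobs((50,150,40),(80,255,255),.006)
E
```

```text
ball [0.53980439 0.1348824  0.047     ] seat [ 0.60036464 -0.16910215  0.03      ] key [ 0.44061523 -0.1883798   0.092     ]
yellow
[400 194  29  27 436] ((413.6966552734375, 207.3146209716797), (19.71596336364746, 24.591951370239258), 57.9946174621582) [ 0.5808 -0.3411  0.055 ] edges [(np.float64(0.0686), np.float64(-58.3)), (np.float64(0.0533), np.float64(-150.3))]
[361 301  29  26 483] ((375.04998779296875, 313.1500244140625), (20.55480194091797, 25.298219680786133), 71.56504821777344) [ 0.2989 -0.2272  0.055 ] edges [(np.float64(0.0672), np.float64(-72.2)), (np.float64(0.0528), np.float64(-163.1))]
red
[352 254  18   9  92] ((360.9499816894531, 258.1499938964844), (5.350053787231445, 17.716569900512695), 74.74488067626953) [ 0.4402 -0.1882  0.092 ] edges [(np.float64(0.0465), np.float64(-75.0)), (np.float64(0.0138), np.float64(-166.3))]
green
[160 183  23  22 281] ((171.0067596435547, 193.70945739746094), (13.949716567993164, 20.110841751098633), 54.462318420410156) [0.629  0.3256 0.006 ] edges [(np.float64(0.0557), np.float64(-53.2)), (np.float64(0.0401), np.float64(-144.1))]
```

View pics/c1.png

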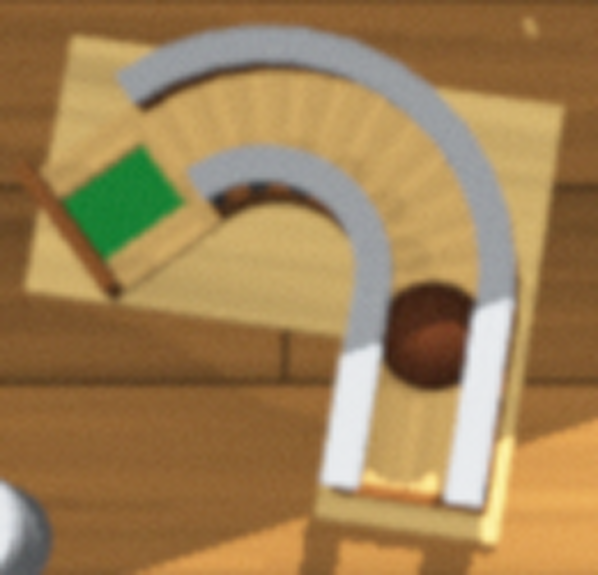

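View pics/c2.png

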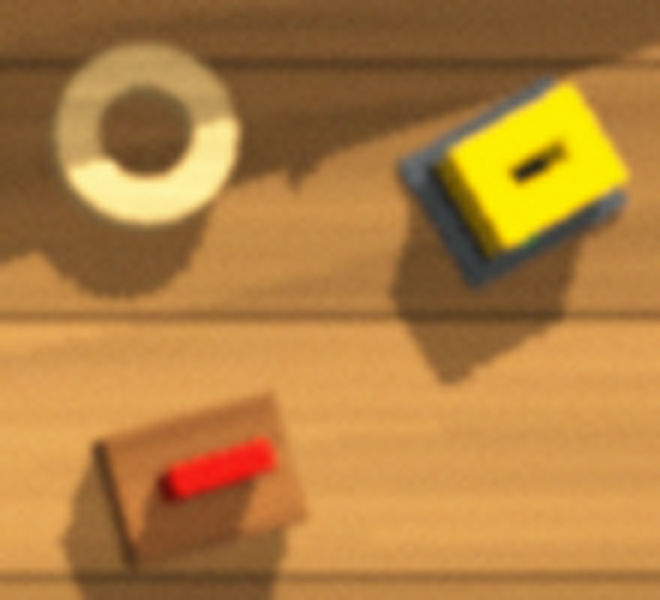

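```bash
python3 - <<'E'
from h import *
from scipy.optimize import least_squares
s=ld('top0')
px=lambda c:(np.array(c)+.5)/4.6-.5+np.array([145,150])
C=[((358,491),(-115,-75)),((445,503),(-115,-125)),((188,168),(53,53)),((140,106),(88.4,88.4))]
def T(p,q): c,sn=np.cos(p[2]),np.sin(p[2]); return np.array([p[0]+c*q[0]-sn*q[1],p[1]+sn*q[0]+c*q[1]])
L=[(ray(s,px(a),.08)[:2],np.array(b)/1000) for a,b in C]
A=[ray(s,px(a),.08)[:2] for a in[(355,70),(450,160),(300,66),(478,260)]] # outer slot edge r=.125
B=[ray(s,px(a),.08)[:2] for a in[(275,147),(330,170),(378,230)]]
f=lambda p:np.r_[np.concatenate([T(p,b)-a for a,b in L]),[np.linalg.norm(a-p[:2])-.125 for a in A],[np.linalg.norm(a-p[:2])-.075 for a in B]]
o=least_squares(f,[.6,.2,-.1]);p=o.x
print(p,np.degrees(p[2]),(o.fun*1000).round(1))
print('exit',T(p,(.045,.096)))
g=ray(s,(171.0,193.7),.006)[:2];b=ray(s,px((430,335)),.047)[:2]
c,sn=np.cos(p[2]),np.sin(p[2]);inv=lambda w:np.array([[c,sn],[-sn,c]])@(w-p[:2])
print('green in track',inv(g),'ball in track',inv(b))
np.save('track.npy',p)
sl=[(np.array(q)+.5)/6-.5+[325,180] for q in((539,163),(513,178),(566,148))]
w=[ray(s,q,.055) for q in sl];print('slot',w[0],np.degrees(np.arctan2(*(w[2]-w[1])[1::-1])),np.linalg.norm(w[2]-w[1]))
rc=[(np.array(q)+.5)/6-.5+[325,180] for q in((147,133),(55,133),(240,133))]
w=[ray(s,q,.03) for q in rc];print('seat',w[0],np.linalg.norm(w[1]-w[2]))
# overlay check on side view
S=ld('side0');im=cv2.imread('pics/side0.png')
def dot(X,col): cv2.circle(im,tuple(int(round(v*1)) for v in proj(S,X)),1,col,-1)
for rr in(.075,.125):
  for t in range(-90,46,5):
    q=T(p,(rr*np.cos(np.radians(t)),rr*np.sin(np.radians(t))));dot((*q,.08),(0,0,255))
sp=ray(s,sl[0],.055);dot(sp,(0,0,255));dot((.4402,-.1882,.092),(255,255,0))
for t in range(0,360,20):dot((.6004+.042*np.cos(np.radians(t)),-.1691+.042*np.sin(np.radians(t)),.03),(0,0,255))
cv2.imwrite('pics/ov.png',cv2.resize(im[140:360,170:400],None,fx=2.7,fy=2.7,interpolation=cv2.INTER_CUBIC))
E
```

```text
[ 0.57252997  0.22941423 -0.15215053] -8.717583131786734 [ 0.6  0.4 -0.1  0.4 -1.5  0.4  2.   1.3  6.   1.5 -0.7 -0.5 -0.4 -3.3
 -3.9]
exit [0.63156026 0.3174848 ]
green in track [0.0412652  0.10363453] ball in track [-0.01646184 -0.09838275]
slot [ 0.58235765 -0.34315714  0.055     ] -60.8500411533965 0.02822272336621431
seat [ 0.60106585 -0.16934891  0.03      ] 0.08520850687042852
```

View pics/ov.png

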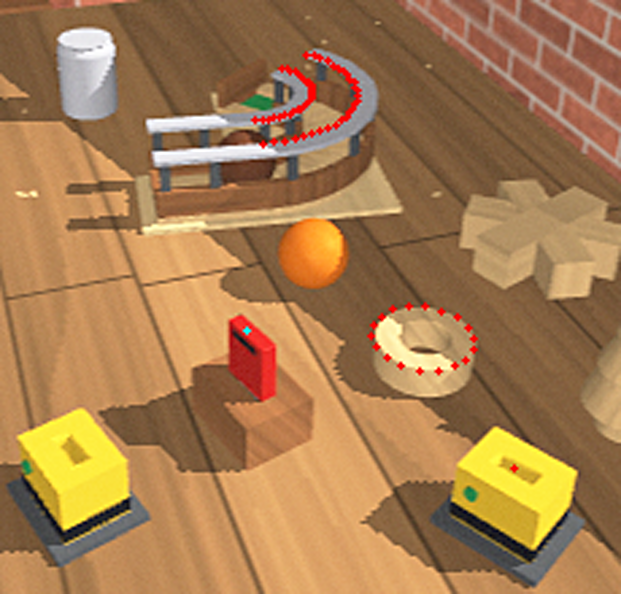

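The overlay agrees with the side view: the track lips, stand, slot and key all line up. Next I push the ball.

```bash
cat >> h.py <<'E'
def path(sm):
    p=np.load('track.npy'); a=np.radians(135)*.1
    if sm<0: q=(sm,-.1); th=0
    elif sm<a: t=sm/.1-np.pi/2; q=(.1*np.cos(t),.1*np.sin(t)); th=np.degrees(sm/.1)
    else: d=sm-a; q=(.0707-.7071*d,.0707+.7071*d); th=135
    c,s=np.cos(p[2]),np.sin(p[2])
    return np.array([p[0]+c*q[0]-s*q[1],p[1]+s*q[0]+c*q[1]]), th+np.degrees(p[2])
def yaw_for(d,xy):  # yaw so that tool y lies along direction d (deg), j6 nearest 0
    j1=np.degrees(np.arctan2(xy[1],xy[0])); j6=(j1-d+90)%180-90
    return j1-j6+90
E
python3 - <<'E'
from h import *
r.grab(10)
xy,th=path(-.08); y=yaw_for(th,xy); print(xy,th,y)
r.reach([*xy,.34],[180,0,y]); print(r.sense()['clock'],r.sense()['joints'].round(1))
r.servo_line([*xy,.216],speed=.15)
print(r.sense()['clock'],r.sense()['contact_force'],r.sense()['tcp_pos'])
th0=th
E=np.radians(135)*.1-.014
for s in np.r_[-.05,np.arange(0,E,.0295)[0:],E]:
    xy,th=path(s)
    r.servo_line([*xy,.216],[180,0,y+th-th0],speed=.07)
    q=r.sense();print(round(s,3),round(q['clock'],2),q['contact_force'].round(1),q['tcp_pos'].round(3))
    if np.linalg.norm(q['contact_force'])>15: break
snap('top','t1'); snap('side','s1')
a=cv2.imread('pics/t1.png')[140:290,130:330];b=cv2.imread('pics/s1.png')[140:240,190:340]
cv2.imwrite('pics/v1.png',np.hstack([cv2.resize(a,(400,300)),cv2.resize(b,(400,300))]))
E
```

```text
[0.47829776 0.14269462] -8.717583131786734 81.28241686821326
4.25 [ 12.6 -10.6  92.4  -0.   98.2  21.4]
5.225 [0.10459992 0.42351271 0.05494528] [0.47868442 0.14271496 0.21712391]
-0.05 5.8 [-0.  -0.4  0.4] [0.508 0.138 0.216]
0.0 6.67 [-0.1  0.1 -0.4] [0.557 0.131 0.216]
0.03 7.23 [-0.1  0.2 -0.7] [0.586 0.131 0.216]
0.059 7.8 [-0.5  0.6 -0.7] [0.615 0.139 0.216]
0.088 8.37 [-0.7  0.6 -0.1] [0.639 0.155 0.216]
0.118 8.93 [-0.2  0.7 -0.8] [0.658 0.177 0.216]
0.148 9.5 [0.7 0.2 0.3] [0.669 0.205 0.216]
0.177 10.07 [-0.4 -0.4  0.6] [0.672 0.234 0.216]
0.206 10.63 [-0.1  0.3 -0.3] [0.667 0.262 0.216]
0.222 11.0 [-0.6 -0.2 -0.7] [0.661 0.276 0.216]
```

View pics/v1.png

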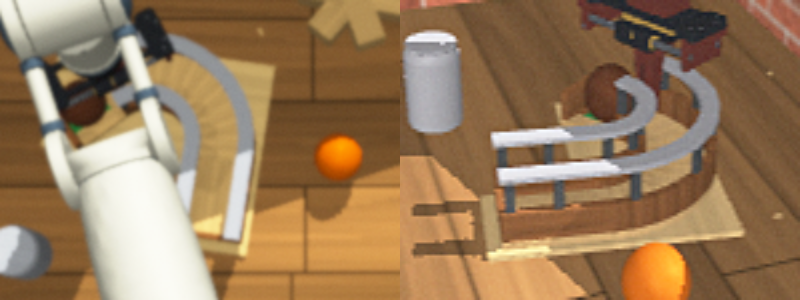

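The ball lies in the recess: it is at (83,108) in the left half and (607,92) in the right half. I raise, clear the view and measure the ball's centre.

```bash
python3 - <<'E'
from h import *
p=r.sense()['tcp_pos'];r.servo_line([p[0],p[1],.36],speed=.3)
e,_=path(np.radians(135)*.1+.036); th=path(1)[1]
xy=np.array([.52,.05]); r.reach([*xy,.40],[180,0,yaw_for(th+90,e)]); r.let_go()
t=snap('top','t2');s=snap('side','s2')
print(e,yaw_for(th+90,e),r.sense()['clock'])
E0=[*e,.039]
a=cv2.imread('pics/t2.png');b=cv2.imread('pics/s2.png');out=[]
for im,S in((a,t),(b,s)):
    u=proj(S,E0);print(u); x,y=(u-[30,22]).round().astype(int)
    c=cv2.resize(im[y:y+45,x:x+60],(400,300),interpolation=cv2.INTER_CUBIC)
    k=400/60;m=((u-[x,y]+.5)*k).astype(int);cv2.circle(c,tuple(int(v) for v in m),3,(0,255,255),-1)
    cv2.circle(c,tuple(int(v) for v in m),int(k*.033*S['fx']/(np.array(S['R'])@E0+S['t'])[2]),(0,255,255),1);out.append(c)
cv2.imwrite('pics/v2.png',np.hstack(out))
E
```

```text
[0.63182542 0.31760156] 126.28241686821326 14.2583
[171.68363446 190.28037707]
[269.12011346 170.85470798]
```

View pics/v2.png

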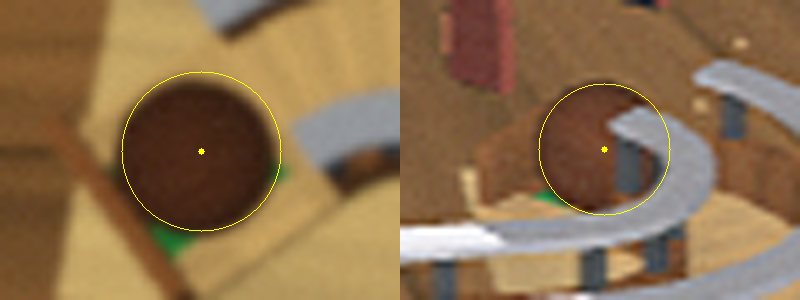

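```bash
python3 - <<'E'
from h import *
g=np.array([.6303,.3196]); y=yaw_for(path(1)[1]+90,g)
r.reach([*g,.30],[180,0,y]); r.servo_line([*g,.203],speed=.12)
print(r.sense()['contact_force'].round(1))
r.grab(15); q=r.sense();print(q['clock'],q['opening'],q['gripper_force'],q['contact_force'].round(1))
r.servo_line([*g,.33],speed=.2); q=r.sense();print(q['opening'],q['contact_force'].round(2))
if .055<q['opening']<.07:
    s=np.array([.6010,-.1693]); ys=yaw_for(45,s); print(y,ys)
    r.reach([*s,.34],[180,0,ys]); r.servo_line([*s,.235],speed=.15)
    t=snap('top','t3');d=snap('side','s3'); q=r.sense();print(q['clock'],q['opening'],q['contact_force'].round(2))
    c=[]
    for n,S in(('t3',t),('s3',d)):
        u=proj(S,[*s,.05]);x,yy=(u-[48,36]).round().astype(int);c.append(cv2.resize(cv2.imread(f'pics/{n}.png')[yy:yy+72,x:x+96],(400,300),interpolation=cv2.INTER_CUBIC))
    cv2.imwrite('pics/v3.png',np.hstack(c))
E
```

```text
[ 0.6  0.1 -0.2]
16.875 0.06539812256141951 15.000181049108505 [0.1 0.4 2.7]
0.065093501948723 [-0.06  0.52 -1.84]
126.28241686821326 135.0
20.3917 0.0655669559519971 [ 0.06  0.17 -1.36]
```

View pics/v3.png

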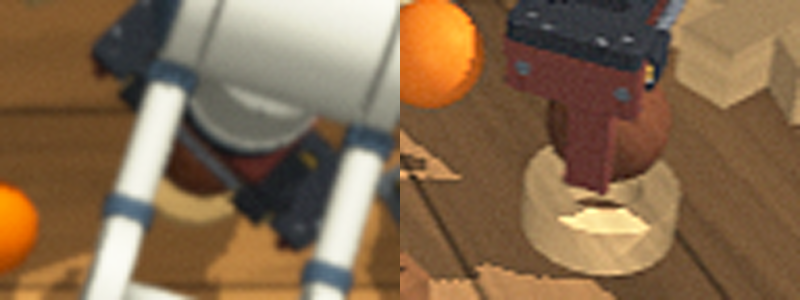

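```bash
python3 - <<'E'
from h import *
s=np.array([.6010,-.1693])
r.servo_line([*s,.2225],speed=.06)
b=r.sense()['contact_force'][2]
for z in np.arange(.2215,.2155,-.001):
    r.servo_line([*s,z],speed=.02); q=r.sense(); print(round(z,4),q['contact_force'].round(1))
    if q['contact_force'][2]-b>2: break
r.let_go(); r.servo_line([*s,.36],speed=.2)
k=np.array([.4402,-.1882]); yk=yaw_for(15,k)
r.reach([*k,.36],[180,0,yk]); t=snap('top','t4');d=snap('side','s4');print(r.sense()['clock'],yk)
c=[]
for n,S in(('t4',t),('s4',d)):
    X=[.545,-.2,.05];u=proj(S,X);x,yy=(u-[72,54]).round().astype(int);c.append(cv2.resize(cv2.imread(f'pics/{n}.png')[yy:yy+108,x:x+144],(400,300),interpolation=cv2.INTER_CUBIC))
cv2.imwrite('pics/v4.png',np.hstack(c))
E
```

```text
0.2215 [ 0.1 -0.5 -1. ]
0.2205 [ 0.4  0.7 -1.1]
0.2195 [ 0.3 -0.5  0. ]
0.2185 [2.3 0.7 4.1]
23.9583 105.0
```

View pics/v4.png

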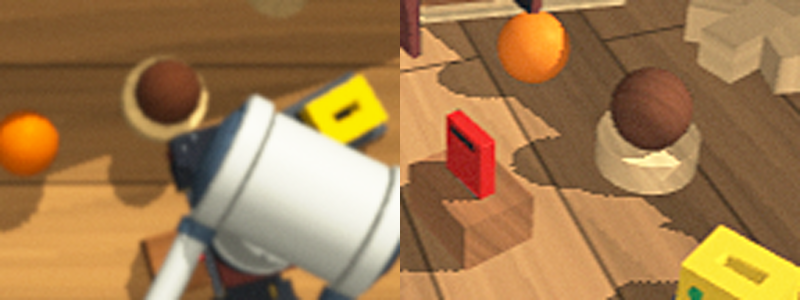

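The ball sits on the stand, at (650,108) in the right half. Next I refine the slot numerically in both cameras, using the hole in the bright yellow top face.

```bash
python3 - <<'E'
from h import *
X0=np.array([.5824,-.3432,.055])
for n in('top0','t4','side0','s4'):
    S=ld(n);im=cv2.imread(f'pics/{n}.png');u=proj(S,X0);x,y=(u-[22,22]).round().astype(int)
    K=8;c=cv2.resize(im[y:y+44,x:x+44],None,fx=K,fy=K,interpolation=cv2.INTER_CUBIC)
    h=cv2.cvtColor(c,cv2.COLOR_BGR2HSV);V=h[:,:,2].copy();V[(h[:,:,0]<22)|(h[:,:,0]>35)|(h[:,:,1]<120)]=0
    for th in((200,225) if n[0]=='t' else (200,225)):
        M=(V>th).astype(np.uint8);M=cv2.morphologyEx(M,cv2.MORPH_OPEN,np.ones((5,5)))
        cs,hi=cv2.findContours(M,cv2.RETR_CCOMP,cv2.CHAIN_APPROX_NONE)
        big=max(range(len(cs)),key=lambda i:cv2.contourArea(cs[i]) if hi[0][i][3]<0 else 0)
        def rep(ct,z=.055):
            p=ct[:,0].astype(float); p=(p+.5)/K-.5+[x,y]
            w=np.array([ray(S,q,z)[:2] for q in p])*1000
            rc=cv2.minAreaRect(w.astype(np.float32));b=cv2.boxPoints(rc);e=b[1:3]-b[:2];k=np.argmax(np.linalg.norm(e,axis=1))
            return np.round(rc[0],1),np.round(rc[1],1),round(float(np.degrees(np.arctan2(e[k][1],e[k][0]))),1)
        print(n,th,'face',rep(cs[big]))
        for i in range(len(cs)):
            if hi[0][i][3]==big and cv2.contourArea(cs[i])>200: print('   hole',rep(cs[i]))
E
```

```text
top0 200 face (array([ 582.5, -343. ]), array([52.9, 67.3]), -61.4)
   hole (array([ 582. , -342.7]), array([10.4, 27.9]), -63.7)
top0 225 face (array([ 582.2, -343.5]), array([51.7, 65.9]), -60.8)
   hole (array([ 582.2, -342.8]), array([12.2, 30.3]), -61.6)
t4 200 face (array([ 582. , -342.8]), array([52.7, 67.7]), -61.1)
   hole (array([ 582.1, -342.7]), array([10.6, 28.1]), -58.8)
t4 225 face (array([ 582.1, -343.2]), array([51.3, 66.2]), -60.7)
   hole (array([ 582.2, -342.9]), array([12.5, 30.7]), -60.6)
side0 200 face (array([ 573.3, -355.2]), array([79.9, 75.8]), 29.2)
   hole (array([ 560. , -357.9]), array([3.2, 7.2]), -57.4)
   hole (array([ 541.8, -353.9]), array([19.5, 12.5]), 53.6)
   hole (array([ 589.9, -355.9]), array([10.2,  3.4]), 26.7)
   hole (array([ 579.2, -344.2]), array([3.9, 8.7]), -65.3)
   hole (array([ 577.2, -336.7]), array([7.7, 3.4]), 40.4)
side0 225 face (array([ 581.7, -350.5]), array([60.7, 75.6]), -61.2)
   hole (array([ 583.2, -346.2]), array([12.2, 28.4]), -56.3)
s4 200 face (array([ 581.5, -350.6]), array([61.1, 75.7]), -61.0)
   hole (array([ 582.8, -346.5]), array([10.6, 27.1]), -54.8)
s4 225 face (array([ 581.6, -350.5]), array([60.4, 75.2]), -61.0)
   hole (array([ 583.4, -346. ]), array([12.8, 28.6]), -57.5)
```

```bash
python3 - <<'E'
from h import *
k=np.array([.4402,-.1882]);yk=105
r.servo_line([*k,.233],speed=.15); print(r.sense()['contact_force'].round(1))
r.grab(40); q=r.sense();print(q['clock'],q['opening'],q['contact_force'].round(1),q['torque'].round(2))
r.servo_line([*k,.32],speed=.15); q=r.sense();print(q['opening'],q['contact_force'].round(2))
if q['opening']>.011:
    s=np.array([.5822,-.3429]); y=yk+14.2
    r.reach([*s,.32],[180,0,y]); r.servo_line([*s,.284],speed=.1); r.wait(.3)
    S=snap('side','s5'); snap('top','t5')
    im=cv2.imread('pics/s5.png');u=proj(S,[*s,.07]);x,yy=(u-[48,42]).round().astype(int)
    c=cv2.resize(im[yy:yy+72,x:x+96],(800,600),interpolation=cv2.INTER_CUBIC)
    d=np.array([np.cos(np.radians(-60.8)),np.sin(np.radians(-60.8))])
    f=lambda X:tuple(int(v) for v in (proj(S,X)-[x,yy]+.5)*800/96)
    n=np.array([-d[1],d[0]])
    for a,b in((-1,-1),(-1,1),(1,-1),(1,1)):
        w=s+d*.012*a+n*.0025*b; cv2.circle(c,f([*w,.060]),3,(0,0,255),-1) # expected tongue bottom
        w=s+d*.014*a+n*.0045*b; cv2.circle(c,f([*w,.055]),3,(255,0,0),-1)
    cv2.imwrite('pics/v5.png',c); q=r.sense();print(q['clock'],q['contact_force'].round(1),q['tcp_pos'],q['orientation'])
E
```

```text
[ 0.2 -0.6  0.1]
26.0833 0.013569513896959456 [ 0.5  0.  -0.4] [-0.03 -0.15 -0.01]
0.01392637812928637 [-0.56  0.36 -2.19]
28.575 [ 0.3 -1.  -0.5] [ 0.58225239 -0.34298053  0.28443724] [1.79980684e+02 3.29593041e-02 1.19196136e+02]
```

View pics/v5.png

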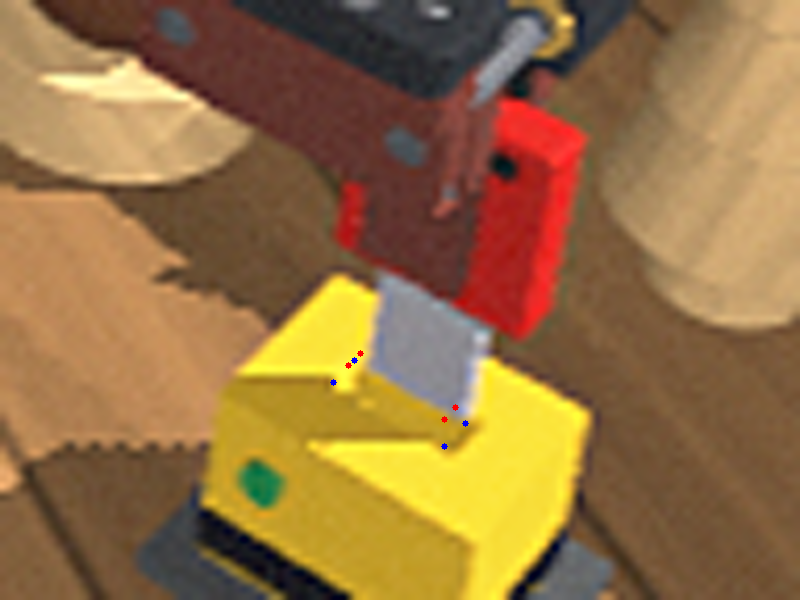

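The tongue hangs about 20 px to the right of where I predicted (red dots) relative to the slot mouth (blue dots). I'll quantify this in the same side camera from mask centroids.

```bash
python3 - <<'E'
from h import *
s=np.array([.5822,-.3429]);an=np.radians(-60.8);d=np.array([np.cos(an),np.sin(an)]);n=np.array([-d[1],d[0]])
K=8
def crop(name,X,w):
    S=ld(name);im=S['frame'][:,:,::-1];x,y=(proj(S,X)-w/2).round().astype(int)
    return S,cv2.resize(im[y:y+w,x:x+w].copy(),None,fx=K,fy=K,interpolation=cv2.INTER_CUBIC),np.array([x,y])
def cen(M,o):
    m=cv2.moments(M.astype(np.uint8),True);return (np.array([m['m10'],m['m01']])/m['m00']+.5)/K-.5+o,m['m00']/K/K
def sil(S,o,pts,shape):
    P=np.array([(proj(S,p)-o+.5)*K for p in pts],np.float32);M=np.zeros(shape,np.uint8)
    cv2.fillConvexPoly(M,cv2.convexHull(P).astype(np.int32),1);return M
def comp(M):
    k,l,st,_=cv2.connectedComponentsWithStats(M.astype(np.uint8));return l==1+np.argmax(st[1:,4])
def solve(S,dp,X): # pixel shift -> (a,b)
    J=np.c_[proj(S,X+np.r_[d*.001,0])-proj(S,X),proj(S,X+np.r_[n*.001,0])-proj(S,X)];return np.linalg.solve(J,dp)
# slot
for name in('side0','s4'):
    X=np.r_[s,.055];S,c,o=crop(name,X,44);h=cv2.cvtColor(c,cv2.COLOR_BGR2HSV)
    ok=(h[:,:,2]>225)&(abs(h[:,:,0].astype(int)-28)<7)&(h[:,:,1]>120)
    W=sil(S,o,[np.r_[s+d*i*.022+n*j*.012,.055] for i in(-1,1) for j in(-1,1)],ok.shape)
    M=comp((~ok)&(W>0));ce,ar=cen(M,o)
    R=sil(S,o,[np.r_[s+d*i*.0155+n*j*.006,.055] for i in(-1,1) for j in(-1,1)],ok.shape);c0,a0=cen(R,o)
    print(name,'slot shift (a,b) mm',solve(S,ce-c0,X).round(2),ar,a0, 'touch window',bool((M&(cv2.erode(W,np.ones((5,5)))==0)).any()))
X=np.r_[s,.077];S,c,o=crop('s5',X,60);h=cv2.cvtColor(c,cv2.COLOR_BGR2HSV)
M=(h[:,:,1]<70)&(h[:,:,2]>100);M[:, :]&=sil(S,o,[np.r_[s+d*i*.022+n*j*.014,z] for i in(-1,1) for j in(-1,1) for z in(.052,.1)],M.shape)>0
M=comp(M);ce,ar=cen(M,o);bx=cv2.boundingRect(M.astype(np.uint8))
T=sil(S,o,[np.r_[s+d*i*.012+n*j*.0025,z] for i in(-1,1) for j in(-1,1) for z in(.0604,.0934)],M.shape)
# handle hides part of the top of the tongue: remove handle silhouette only in front (none: shoulder overhangs)
H=sil(S,o,[np.r_[s+d*i*.023+n*j*.007,z] for i in(-1,1) for j in(-1,1) for z in(.0934,.1434)],M.shape)
T2=T.astype(bool)&~H.astype(bool);c0,a0=cen(T2,o);b0=cv2.boundingRect(T2.astype(np.uint8))
print('tongue',solve(S,ce-c0,X).round(2),ar,a0,'px shift',ce-c0,np.array(bx)/K,np.array(b0)/K)
for mm,l in((M,'obs'),(T2,'pred')):
    ys,xs=np.nonzero(mm);print(l,'bottom',xs[ys.argmax()]/K,ys.max()/K,'left',xs.min()/K,'right',xs.max()/K)
E
```

```text
side0 slot shift (a,b) mm [ 3.94 -0.24] 58.875 83.765625 touch window False
s4 slot shift (a,b) mm [ 3.92 -0.12] 63.90625 83.765625 touch window False
tongue [3.13 2.72] 161.0625 160.53125 px shift [2.27725679 0.03392497] [25.375 23.625 14.75  17.5  ] [22.75  23.25  14.875 18.   ]
obs bottom 35.625 41.0 left 25.375 right 40.0
pred bottom 34.25 41.125 left 22.75 right 37.5
```

Side camera: tongue and slot agree within about 1 mm along the width, with up to about 2.5 mm of ambiguity across. I insert under force guidance and follow the chamfer forces.

```bash
cat > ins.py <<'E'
from h import *
s=np.array([.5822,-.3429]);an=np.radians(-60.8);d=np.array([np.cos(an),np.sin(an)]);n=np.array([-d[1],d[0]])
def descend(a,b,z0=.281):
    r.servo_line([*(s+d*a+n*b),.284],speed=.05); r.wait(.1)
    f0=np.mean([r.sense()['contact_force']],axis=0); z=z0; log=[]
    k=0
    while z>.2462 and k<60:
        k+=1; z-=.001 if z>.272 else .002
        r.servo_line([*(s+d*a+n*b),z],speed=.03)
        q=r.sense();f=q['contact_force']-f0; fa,fb=f[:2]@d,f[:2]@n
        log.append((round(z,4),round(fa,1),round(fb,1),round(f[2],1)))
        if f[2]>14 and z>.2475 or f[2]>30: break
        if abs(fa)>2.5: a+=np.clip(fa*.0002,-.001,.001)
        if abs(fb)>2.5: b+=np.clip(fb*.0002,-.001,.001)
    q=r.sense();print(round(q['clock'],2),'ab',round(a*1e3,2),round(b*1e3,2),'z',q['tcp_pos'][2].round(4),'open',round(q['opening'],4),log[::2] if len(log)>12 else log,log[-1]); return z,a,b
E
python3 -c "
from ins import *
descend(0,-.0012)"
```

```text
34.46 ab -0.68 -1.2 z 0.246 open 0.0138 [(0.28, np.float64(1.9), np.float64(1.3), np.float64(0.3)), (0.278, np.float64(0.3), np.float64(0.5), np.float64(0.9)), (0.276, np.float64(-1.3), np.float64(1.3), np.float64(0.2)), (0.274, np.float64(-2.3), np.float64(1.2), np.float64(1.8)), (0.272, np.float64(-0.5), np.float64(0.8), np.float64(0.8)), (0.268, np.float64(0.7), np.float64(0.7), np.float64(-0.1)), (0.264, np.float64(1.1), np.float64(0.9), np.float64(-0.1)), (0.26, np.float64(0.8), np.float64(1.8), np.float64(-0.2)), (0.256, np.float64(1.2), np.float64(1.0), np.float64(0.1)), (0.252, np.float64(1.1), np.float64(0.9), np.float64(-0.9)), (0.248, np.float64(1.6), np.float64(0.5), np.float64(0.3))] (0.246, np.float64(1.6), np.float64(0.7), np.float64(-0.3))
```

```bash
python3 - <<'E'
from ins import *
xy=s+d*-.00068+n*-.0012; f0=r.sense()['contact_force'][2]
for z in np.arange(.2455,.2395,-.0005):
    r.servo_line([*xy,z],speed=.02); q=r.sense(); f=q['contact_force']; print(round(z,4),q['tcp_pos'][2].round(4),f.round(1))
    if f[2]-f0>12: break
r.wait(.2); r.let_go(); r.wait(.2); print(r.sense()['contact_force'].round(1))
r.servo_line([*xy,.36],speed=.2); r.reach([.40,-.10,.42],[180,0,105]); r.wait(.3)
S=snap('side','s6');t=snap('top','t6');print(r.sense()['clock'])
for nme,S in(('top',t),('side',S)):
    h=cv2.cvtColor(S['frame'],cv2.COLOR_RGB2HSV);M=cv2.inRange(h,(0,190,90),(5,255,255))
    u=proj(S,[*s,.09]);W=np.zeros_like(M);x,y=u.astype(int);W[y-35:y+35,x-35:x+35]=255
    l,st=cv2.connectedComponentsWithStats(M&W)[1:3];print(nme,st[1:][st[1:,4]>15])
    P=np.array([proj(S,[*(s+d*i*.023+n*j*.007),z]) for i in(-1,1) for j in(-1,1) for z in(.055,.105)]);print(' home pred bbox',P.min(0).round(1),(P.max(0)-P.min(0)).round(1))
    M=cv2.inRange(h,(0,60,20),(20,255,130))
im=[cv2.imread(f'pics/{k}.png') for k in('s4','s6')]
u=proj(ld('s6'),[.601,-.169,.055]);x,y=u.astype(int);print('ball patch diff',np.abs(im[0][y-22:y+22,x-22:x+22].astype(int)-im[1][y-22:y+22,x-22:x+22]).mean())
E
```

```text
0.2455 0.246 [-0.8  0.   3.3]
0.245 0.2461 [-2.5  1.6  4.8]
0.2445 0.246 [-2.7  1.8  7.5]
0.244 0.246 [-3.1  2.4  9.1]
0.2435 0.246 [-4.8  2.9 10.8]
0.243 0.246 [-5.2  3.9 12.2]
[ 0.3 -0.7 -1.1]
39.875
top [[410 198  18  13  71]]
 home pred bbox [405.8 196.9] [22.2 16.2]
side [[351 287  28  34 558]]
 home pred bbox [347.6 284.5] [30.  36.8]
ball patch diff 4.5370179063360885
```

The key stopped firmly at the predicted home height (TCP 0.246), its outline matches the home pose, and the ball has not moved on the stand.

```bash
python3 -c "
from station import r
print(r.hand_in())"
```

```text
the job is handed in; nothing more can be done
None
```

I handed the job in at about 40 s of the 72 s limit: the ball is on the drying stand and the key is fully home in the right-hand yellow switch, and the arm came nowhere near the carvings or the can, though I took no final picture of them.

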